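# Trip test of a circuit breaker

### The arm

A 7-joint arm with a two-finger parallel gripper is mounted at the origin on a cart in front of the work surface, level with it; the furniture and walls round the work are solid. World frame = base frame: x ahead of the robot, y to its left, z up, the work surface at z = 0. Lengths are in mm, angles in rad, forces in N, time in s.
With the tool pointing down it reaches from about 400 to 925 mm from the base axis. Payload 5.6 kg.
Tool frame: the origin (TCP) lies on the centre line of the jaws, within the pads' length; the fingertips stand 25 mm ahead of it and the grasp point (between the pads) lies 6 mm ahead of it; z points along the fingers, y is the line along which they close (so a half turn about z gives the same grasp; the last joint's range is limited). The gripper opens to 85 mm and grips with 20 to 120 N. Pads are 22 mm wide; open, the fingers measure 114 mm over their backs; the gripper's body (76 mm by 85 mm) begins 54 mm behind the grasp point. The pads swing forward as they close: fully open they stand 13 mm farther back than shut.
Start: joints at [-1.32, 0.468, -0.012, 1.603, 0.006, 1.071, -0.056], TCP at [188.274, 622.142, 256.29] pointing down, gripper open.
Joint ranges: [-2.53, 2.53], [-0.31, 2.02], [-1.57, 1.55], [0.28, 2.44], [-1.29, 4.43], [0.15, 1.84], [-2.92, 2.92]. Speed limits (rad/s): [2.57, 2.57, 3.14, 3.14, 3.14, 3.14, 3.14].

### API

Orientations are given as a unit quaternion [x, y, z, w].
In Python, from rig import robot gives the robot as it stands.
- The arm moves only by the tool step_arm, never from a script. Its argument "series" is a list that holds one entry, the list of rows, each a list of 4 numbers: the shift along the tool's x, y, z each as a share of 30 mm, from -1 to 1, then the turn about the tool's z as a share of 4 degrees, from -1 to 1. A call has 1 to 12 rows; each row shifts and turns the commanded pose from where the row before left it, along the tool's axes as they then stand; what a row does not reach is not made up. A row lasts 1/12 s, in which the tool goes at most 41.7 mm and 7.16 degrees, less where a joint would pass 70% of its speed; a pose out of reach is approached as far as the arm can. A call with a number of a shift or a turn outside -1 to 1 is refused whole. A call with a gripper value outside its range is refused whole. "hand" is the opening, from 0 (shut) to 1 (fully open), set as the call begins (left out, the last holds). The fingers move at their own pace and stop on an object; the grip force is fixed at half the most. Time passes only in rows, so rows that do not move let the fingers close. It gives the time, the measured TCP pose, the force, the opening and the grip force at its end, in the units of the state.
- robot.state(): the state, without advancing time (a new reading comes with each control period).
- robot.camera(name): name is "scene" or "side" or "wrist"; returns (picture, depth): 400x640x3 uint8, blue, green, red; 400x640 float32, mm along the optical axis (not along the pixel's ray), 0 where there is no reading.
- robot.camera_model(name): a dict with "fx", "fy", "cx", "cy" (pixels), "world_to_cam" (4x4, takes a point from world to camera coordinates). Camera axes: x right, y down, z forward; pixel columns grow to the right and rows downward; lengths in mm; the calibration is good to about 2 mm. A picture is of the moment at which its call begins: read the wrist's pose just before it. camera_model takes no time and is no camera call; for the wrist camera it gives the pose at the moment of the call.
- robot.job_done(): hands the job in; it is judged then, once.
The state is a dict: "clock": time; "joint_pos": joint angles; "joint_velocities": joint speeds; "joint_torque": joint torques, N m; "position": TCP position; "tool_rot": TCP orientation; "force": force on the tool from outside, world axes, zero at the start; "torque": the same for the moment, N m; "width": finger opening in mm; "finger_force": force on a finger pad.
Only numpy, scipy, OpenCV 4.12 (cv2) and the standard library are available. Lean on these libraries where they do the work, as an engineer would, in place of code of your own. Each camera call takes 0.05 s, during which the arm holds its last target. There are 200 camera calls.

### The job

Trip-test the breaker on the stand before it is packed: put the tip of the screwdriver through the small round hole in its front and press the button behind it, so that the lever drops to the middle. Then push the lever fully down, which resets the breaker, lift it fully up so that it stays there, and lay the screwdriver flat on the bench again. Leave the other things where they are.

Things in the scene. Friction and masses are not known exactly. Their poses are not given: they have to be found in the camera images.
- test_stand: Grey breaker, 105 wide x 165 high x 86 deep mm, screwed upright to a fixed steel stand (foot plate 135 x 150 x 8 mm). Origin under the foot, on the bench top; x points away from the front into the breaker, y left as seen from the front, z up. Front cover: the plane x = -41 mm, z 59 to 165, y -52 to 52 mm; a frame round the lever slot stands 4 mm proud (y -21 to 21, z 79 to 145 mm).
- trip_hole (a point): Mouth of the round hole in the front cover, at (-41, -32, 148) mm of the stand, upper right of the lever seen from the front. It runs straight in along the stand's +x: 10 mm wide, small chamfer, 10 mm deep. The black button sits 11 mm behind the face; about 4 mm of travel with a few newtons trips the breaker, it stops at about 6 mm. Its axes are the stand's.
- trip_button (a joint): The button behind the hole, in rad (30 mm arm: 0.1 rad is 3 mm in). 0: out, breaker set; it stays in at about 0.12 while the breaker is tripped and comes out again when the lever has been pushed fully down; 0.22: pressed to its stop.
- lever (a joint): Black lever, in rad, growing downward: 0 fully up (ON, the start), 0.3 to 0.42 middle (tripped), 0.86 fully down. Hinged on a level axis along the stand's y at lever_pivot; at value q the arm points toward the stand's -x, raised by 0.42 - q. When tripped it springs back to the middle until pushed past 0.77 (about 3 N); then it stays where it is left by light friction.
- lever_pivot (a point): Middle of the lever's hinge axis, at (-19, 0, 112) mm of the stand, 22 mm behind the cover's face.
- lever_end (a point): Middle of the lever's end face, 57 mm from the pivot. The arm is 16 wide x 10 mm thick, its last 14 mm 24 wide x 13 mm thick; it stands about 30 mm out of the frame.
- screwdriver: Loose flat screwdriver, 182 mm long, lying on the bench: handle 24 wide x 26 high x 105 mm long, steel blade 6 mm thick x 77 mm long. Origin on its underside half-way along; the handle lies toward +y, the blade points along -y; its axis is 13 mm above the underside.
- screwdriver_tip (a point): End of the blade, on the screwdriver's axis, at (0, -91, 13) mm of the screwdriver.
- screwdriver_grip (a point): On the axis in the handle, at (0, 29, 13) mm of the screwdriver, at its centre of mass, 43 mm behind the handle's front end: a good place to grip across x.
- bystander_link: Bystander: plated copper link, a flat bar 20 x 110 x 5 mm lying on the bench. Origin at the centre of its underside.
- bystander_barrier: Bystander: black phase barrier plate, 43 x 100 x 8 mm, lying on the bench. Origin at the centre of its underside.
- bystander_breaker: Bystander: smaller bagged breaker, 74 x 90 x 153 mm, standing on the bench. Origin at the centre of its underside.

How it is judged (in metres and radians):
On the way, in this order (a step that is already met when the one before it is completed fails the run):
1. the button behind the hole has been pressed and the lever has dropped to the middle (0.25 to 0.6 rad) (value of joint lever between 0.25 and 0.6 rad and value of joint trip_button above 0.08 rad), for 0.1 s.
2. the lever has been pushed down until the breaker is reset (lever beyond 0.7 rad, button out again) (value of joint lever above 0.7 rad and value of joint trip_button below 0.04 rad), for 0.1 s.
At the end, for the whole second after the job is handed in: The lever stays fully up (under 0.1 rad) with the breaker reset (button out, under 0.04 rad), and the screwdriver lies flat on the bench, its axis less than 25 mm above it at grip and tip, at rest (value of joint lever below 0.1 rad and value of joint trip_button below 0.04 rad and height (world z) of each of screwdriver_tip, screwdriver_grip below 0.025 m and height (world z) of screwdriver_grip above 0 m and linear speed of screwdriver below 0.02 m/s); the robot touches nothing.
It fails at once if the copper link was knocked away (moved over 30 mm) (distance of bystander_link from where it was at the start of the episode above 0.03 m).
It fails at once if the phase barrier was knocked away (moved over 30 mm) (distance of bystander_barrier from where it was at the start of the episode above 0.03 m).
It fails at once if the smaller breaker was knocked away (moved over 30 mm) (distance of bystander_breaker from where it was at the start of the episode above 0.03 m).
It also fails if it takes over 64 s, if anything falls off the work surface, if the arm or the gripper's body presses on something with over 40 N, if the wrist force passes 120 N, or if a joint passes its speed limit or range.

## Working session

There is one attempt and no reset: what is moved stays moved. The work goes in short steps, Python scripts to look and compute and a tool call to move; the robot and the scene stay as the last step left them, time stands still between calls to the robot, and variables do not carry over. Pictures are saved under pics/ and viewed, at most 13 in all, crops included, and the job is handed in when it is done.

Besides the shell and the picture viewer there is one more tool, called after "Call:" as name(argument=value, ...) on one line, values as JSON. step_arm: Moves the arm, as the interface text tells. Shift numbers are shares of 30 mm and turn numbers shares of 4 degrees, none past 1 either way. Its arguments: {"type":"object","properties":{"series":{"type":"array"},"hand":{"type":"number"}},"required":["series"]}

```bash
mkdir -p pics
cat > h.py <<'E'
from rig import robot
import numpy as np, cv2
def grab(n):
    m=robot.camera_model(n); im,d=robot.camera(n); return im,d,m
def cloud(d,m):
    v,u=np.mgrid[:d.shape[0],:d.shape[1]]
    P=np.stack([(u-m["cx"])/m["fx"]*d,(v-m["cy"])/m["fy"]*d,d],-1)
    T=np.linalg.inv(np.array(m["world_to_cam"])); return P@T[:3,:3].T+T[:3,3]
E
python3 - <<'E'
from h import *
for n in("scene","side"):
    im,d,m=grab(n); cv2.imwrite(f"pics/{n}0.png",im); np.savez(f"/tmp/{n}0.npz",im=im,d=d,P=cloud(d,m)); 
    T=np.linalg.inv(np.array(m["world_to_cam"]));print(n,T.round(2).tolist(),m["fx"])
print(robot.state())
E
```

```text
scene [[0.87, -0.23, 0.43, 41.97], [-0.49, -0.43, 0.76, -728.48], [0.0, -0.87, -0.49, 644.41], [0.0, 0.0, 0.0, 1.0]] 450.5435226089343
side [[-1.0, -0.04, 0.05, 464.49], [-0.06, 0.37, -0.93, 966.66], [0.02, -0.93, -0.37, 460.6], [0.0, 0.0, 0.0, 1.0]] 417.66627765193186
{'clock': 0.1, 'joint_pos': array([-1.32001341,  0.46832828, -0.01159261,  1.60354546,  0.0060107 ,
        1.07139253, -0.05627972]), 'joint_velocities': array([ 0.00043231, -0.00152773,  0.00043008, -0.0007491 ,  0.00096429,
        0.000995  ,  0.00028854]), 'joint_torque': array([ 6.79753848e-04, -5.33516514e+01,  2.13266141e-02, -2.51965964e+01,
        1.14595372e-02,  4.25796490e-03,  1.17084292e-05]), 'position': array([188.15733707, 621.68209035, 255.40236392]), 'tool_rot': array([ 1.46387510e-01,  9.89226984e-01, -8.17932291e-04, -5.46988929e-05]), 'force': array([ 0.72922309, -0.32553392, -0.60150397]), 'torque': array([ 0.00942749, -0.0193946 , -0.04035388]), 'finger_force': 0.0, 'width': 85.37228896036774}
```

View pics/scene0.png

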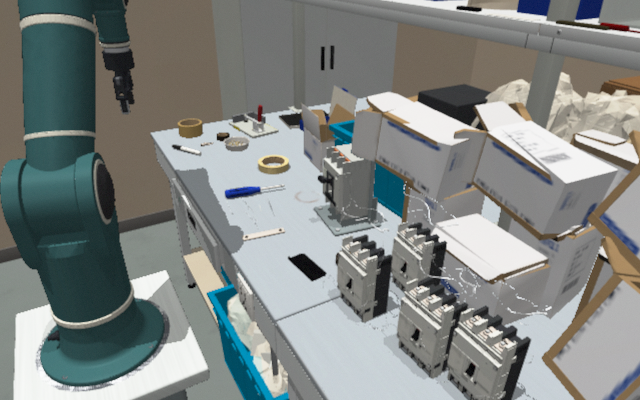

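View pics/side0.png

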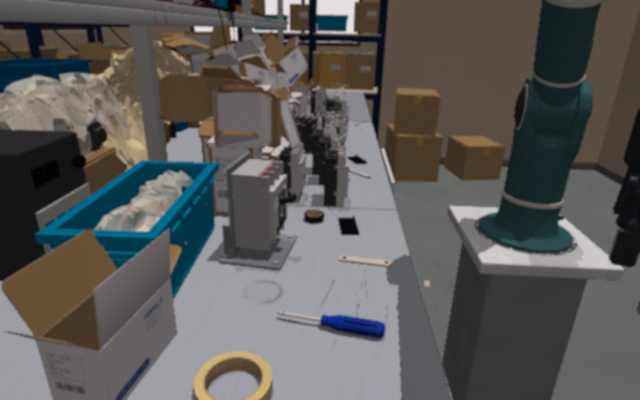

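The scene picture shows the screwdriver (blue handle about (243,191), tip (284,187)), the stand's breaker (345,180) with its lever at (325,180), the link (263,234) and the barrier (307,266). The side view shows the same screwdriver (handle (355,326), tip (278,315)) and the stand (258,205).

```bash
cat > m.py <<'E'
from h import *
for n in("scene","side"):
    z=np.load(f"/tmp/{n}0.npz"); im,P=z["im"],z["P"]
    hsv=cv2.cvtColor(im,cv2.COLOR_BGR2HSV)
    x,y,Z=P[...,0],P[...,1],P[...,2]
    blue=(hsv[...,0]>105)&(hsv[...,0]<130)&(hsv[...,1]>150)
    roi=np.zeros_like(blue)
    if n=="scene": roi[178:205,215:295]=1
    else: roi[300:345,270:395]=1
    b=P[blue&roi]; print(n,"handle n",len(b),b.min(0).round(),b.max(0).round())
    ob=roi&(Z>4)&(Z<40); q=P[ob]; 
    vx,vy,x0,y0=cv2.fitLine(q[:,:2].astype(np.float32),cv2.DIST_HUBER,0,.01,.01).ravel()
    s=(q[:,:2]-[x0,y0])@[vx,vy]; print(" all",len(q),"dir",vx,vy,"ends",[(x0+vx*t,y0+vy*t) for t in(np.percentile(s,1),np.percentile(s,99))],"zmax",np.percentile(q[:,2],[50,98]), "bench",np.median(Z[roi&(Z<4)]))
    sb=(b[:,:2]-[x0,y0])@[vx,vy];print(" handle ends",[(x0+vx*t,y0+vy*t) for t in(np.percentile(sb,1),np.percentile(sb,99))])
    # stand
    r=np.zeros_like(blue)
    if n=="scene": r[140:240,310:380]=1
    else: r[150:270,215:300]=1
    for lo,hi in((5,12),(40,60),(60,80),(150,163),(163,172)):
        q=P[r&(Z>lo)&(Z<hi)]
        if len(q): print(" z",lo,hi,len(q),np.percentile(q,[2,50,98],axis=0)[:,:2].round().tolist())
z=np.load("/tmp/scene0.npz");P=z["P"]
print(P[150:215:6,318:372:4].round().astype(int)[...,:].tolist().__str__().replace("]], ","]],\n"))
E
python3 m.py
python3 - <<'E'
import cv2
a=cv2.imread('pics/scene0.png')[140:250,215:385];b=cv2.imread('pics/side0.png')[145:345,210:395]
a=cv2.resize(a,(680,440),interpolation=cv2.INTER_CUBIC);cv2.imwrite('pics/crop0.png',a)
E
```

```text
scene handle n 242 [  42. -728.    4.] [478. 419. 644.]
 all 600 dir 0.9909665 -0.13410948 ends [(np.float64(352.43581632514525), np.float64(412.3090306387952)), (np.float64(587.1908779051381), np.float64(380.53915771013516))] zmax [11.65467172 28.61652692] bench 2.3562997378620025
 handle ends [(np.float64(377.6983573043218), np.float64(408.89020034239275)), (np.float64(476.5231564585735), np.float64(395.5160422296779))]
 z 5 12 836 [[560.0, 75.0], [604.0, 126.0], [719.0, 467.0]]
 z 40 60 356 [[586.0, 86.0], [661.0, 104.0], [761.0, 536.0]]
 z 60 80 471 [[578.0, 86.0], [641.0, 107.0], [758.0, 522.0]]
 z 150 163 268 [[451.0, -119.0], [595.0, 104.0], [664.0, 212.0]]
 z 163 172 269 [[579.0, 87.0], [598.0, 124.0], [664.0, 208.0]]
side handle n 824 [385. 400.   5.] [483. 967. 461.]
 all 1160 dir 0.97409075 -0.22615749 ends [(np.float64(384.04195187320954), np.float64(426.59868761117275)), (np.float64(551.4602788951719), np.float64(387.7286872243818))] zmax [20.07816448 27.49112895] bench 1.4834429439076189
 handle ends [(np.float64(386.08527946839865), np.float64(426.1242822946931)), (np.
[... 2217 characters left out ...]
], [655, 100, 100], [662, 92, 102]],
[[617, 283, 3], [628, 279, 3], [597, 203, 47], [584, 161, 71], [580, 135, 85], [579, 114, 95], [585, 104, 99], [595, 101, 97], [609, 105, 92], [621, 103, 89], [632, 102, 87], [643, 99, 86], [656, 99, 82], [661, 89, 86]],
[[599, 251, 4], [610, 247, 3], [621, 242, 2], [594, 177, 42], [580, 133, 68], [579, 113, 78], [587, 106, 79], [597, 104, 78], [610, 104, 75], [621, 103, 72], [632, 100, 71], [645, 100, 67], [654, 96, 66], [662, 89, 68]],
[[575, 208, 13], [586, 205, 11], [597, 202, 10], [605, 193, 12], [614, 187, 12], [576, 108, 64], [587, 106, 62], [597, 102, 62], [610, 103, 57], [621, 100, 55], [632, 98, 54], [644, 98, 50], [655, 95, 48], [663, 88, 50]]]
```

View pics/crop0.png

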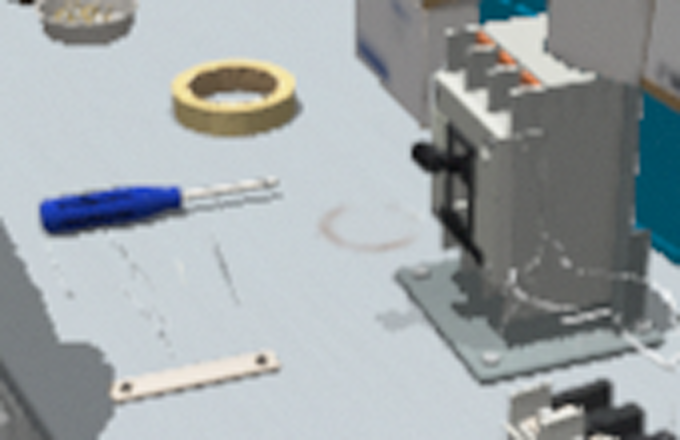

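The crop shows the hole at about (336,178) in the scene picture, the lever end at about (321,178), and the tip at (284,186).

```bash
cat > m2.py <<'E'
from h import *
D={}
for n in("scene","side"):
    z=np.load(f"/tmp/{n}0.npz"); im,P=z["im"],z["P"]; m=robot.camera_model(n)
    W=np.array(m["world_to_cam"]);T=np.linalg.inv(W)
    def ray(u,v,h):
        d=T[:3,:3]@[(u-m["cx"])/m["fx"],(v-m["cy"])/m["fy"],1]; return T[:3,3]+d*(h-T[2,3])/d[2]
    hsv=cv2.cvtColor(im,cv2.COLOR_BGR2HSV)
    blue=(hsv[...,0]>105)&(hsv[...,0]<130)&(hsv[...,1]>120)
    r=np.zeros_like(blue)
    if n=="scene": r[178:205,215:295]=1
    else: r[300:345,270:395]=1
    v,u=np.nonzero(blue&r); q=np.array([ray(a,b,13)[:2] for a,b in zip(u,v)])
    print(n,"rect",cv2.minAreaRect(q.astype(np.float32)),cv2.fitLine(q.astype(np.float32),cv2.DIST_L2,0,.01,.01).ravel())
    tips={"scene":[(284,185.5)],"side":[(278,315)]}[n]
    print(" tip",[ray(*t,13).round(1).tolist() for t in tips])
    D[n]=P
P=D["scene"]; r=np.zeros(P.shape[:2],bool); r[145:220,322:340]=1
q=P[r]
def fit(q,it=6,th=2.5,n0=None,c0=None):
    for _ in range(it):
        s=q[abs((q[:,:2]-c0)@n0)<th*(3 if _<2 else 1)]
        vx,vy,x0,y0=cv2.fitLine(s[:,:2].astype(np.float32),cv2.DIST_HUBER,0,.01,.01).ravel(); n0=np.array([-vy,vx]);c0=np.array([x0,y0])
    return len(s),(vx,vy),c0,np.percentile(s,[1,99],axis=0).round().tolist()
a=q[(q[:,2]>62)&(q[:,2]<162)&(q[:,1]>95)&(q[:,1]<215)]
n0=np.array([.993,-.12])
print("front",fit(a,n0=n0,c0=np.array([583,150])))
r[:]=0;r[160:225,342:372]=1;a=P[r];a=a[(a[:,2]>62)&(a[:,2]<160)]
print("right",fit(a,n0=np.array([.11,.99]),c0=np.array([620,103])))
P=D["side"];r=np.zeros(P.shape[:2],bool);r[155:240,225:290]=1;a=P[r];a=a[(a[:,2]>62)&(a[:,2]<160)]
print("left",fit(a,n0=np.array([.11,.99]),c0=np.array([640,203])))
# tip height edge & blade points
P=D["side"];b=P[305:325,272:325].reshape(-1,3);b=b[(b[:,2]>8)&(b[:,2]<22)];print("blade",len(b),b[b[:,0]>490][:, :].round().tolist()[:30])
E
python3 m2.py
```

```text
scene rect ((431.93243408203125, 411.5940246582031), (51.253746032714844, 104.07604217529297), 80.08660888671875) [ 9.9071771e-01 -1.3593549e-01  4.2783298e+02  4.1236502e+02]
 tip [[556.0, 386.4, 13.0]]
side rect ((433.2906494140625, 406.1700439453125), (38.39999008178711, 103.45976257324219), 80.22754669189453) [ 9.8461676e-01 -1.7472799e-01  4.3008829e+02  4.0698358e+02]
 tip [[557.3, 392.3, 13.0]]
front (452, (np.float32(0.12078235), np.float32(0.992679)), array([583.0498 , 153.00931], dtype=float32), [[577.0, 106.0, 63.0], [591.0, 212.0, 162.0]])
right (844, (np.float32(0.9918987), np.float32(-0.12703148)), array([624.0736 , 101.64426], dtype=float32), [[585.0, 95.0, 63.0], [663.0, 108.0, 159.0]])
left (1755, (np.float32(0.99199086), np.float32(-0.12630956)), array([635.2803 , 204.12701], dtype=float32), [[592.0, 196.0, 63.0], [693.0, 211.0, 159.0]])
blade 187 [[558.0, 387.0, 17.0], [556.0, 388.0, 18.0], [555.0, 387.0, 17.0], [553.0, 386.0, 17.0], [551.0, 386.0, 17.0], [550.0, 385.0, 16.0], [548.0, 385.0, 17.0], [556.0, 388.0, 16.0], [554.0, 389.0, 17.0], [553.0, 388.0, 16.0], [551.0, 388.0, 16.0], [550.0, 387.0, 15.0], [548.0, 388.0, 17.0], [546.0, 390.0, 18.0], [544.0, 389.0, 17.0], [542.0, 389.0, 18.0], [541.0, 389.0, 18.0], [539.0, 387.0, 16.0], [538.0, 387.0, 17.0], [556.0, 389.0, 15.0], [554.0, 388.0, 14.0], [553.0, 388.0, 14.0], [551.0, 388.0, 14.0], [549.0, 391.0, 17.0], [547.0, 390.0, 16.0], [546.0, 388.0, 15.0], [544.0, 389.0, 16.0], [542.0, 389.0, 16.0], [540.0, 391.0, 17.0], [539.0, 391.0, 17.0]]
```

Call:
step_arm(series=[[[0,0,0,-0.91],[0,0,0,-0.91],[-0.99,-0.56,0,0],[-0.99,-0.56,0,0],[-0.99,-0.56,0,0],[-0.99,-0.56,0,0],[-0.99,-0.56,0,0],[-0.99,-0.56,0,0],[-0.99,-0.56,0.3,0],[-0.99,-0.56,0.6,0],[-0.99,-0.56,0.7,0],[-0.99,-0.57,0.7,0]]], hand=1)

```text
clock: 1.1
position: [454.3, 405.7, 186.7]
tool_rot: [0.083, 0.997, 0.0, 0.0]
force: [0.5, 1.0, -0.7]
width: 85.8
finger_force: 0.0
```

Call:
step_arm(series=[[[0,0,0.7,0],[0,0,0.5,0],[0,0,0,0],[0,0,0,0]]])

```text
clock: 1.43
position: [452.6, 406.5, 150.4]
tool_rot: [0.083, 0.997, -0.001, -0.001]
force: [0.0, 0.7, 0.6]
width: 85.4
finger_force: 0.0
```

```bash
cat > w.py <<'E'
from h import *
import sys
from scipy.spatial.transform import Rotation as R
s=robot.state(); print(s["clock"],s["position"].round(1),R.from_quat(s["tool_rot"]).as_matrix().round(3).tolist())
im,d,m=grab("wrist"); cv2.imwrite("pics/wrist1.png",im); P=cloud(d,m)
hsv=cv2.cvtColor(im,cv2.COLOR_BGR2HSV)
b=((hsv[...,0]>105)&(hsv[...,0]<130)&(hsv[...,1]>120)).astype(np.uint8)
c=max(cv2.findContours(b,0,2)[0],key=cv2.contourArea)
W=np.array(m["world_to_cam"]);T=np.linalg.inv(W)
def ray(u,v,h):
    e=T[:3,:3]@[(u-m["cx"])/m["fx"],(v-m["cy"])/m["fy"],1]; return (T[:3,3]+e*(h-T[2,3])/e[2])[:2]
q=np.array([ray(*p[0],13) for p in c],np.float32)
print(cv2.minAreaRect(q)); np.save("/tmp/wP.npy",P)
E
python3 w.py
```

```text
1.4333 [452.6 406.5 150.4] [[-0.986, 0.166, -0.002], [0.166, 0.986, -0.002], [0.001, -0.002, -1.0]]
((434.696533203125, 408.3337097167969), (24.427480697631836, 105.89632415771484), 80.46435546875)
```

View pics/wrist1.png

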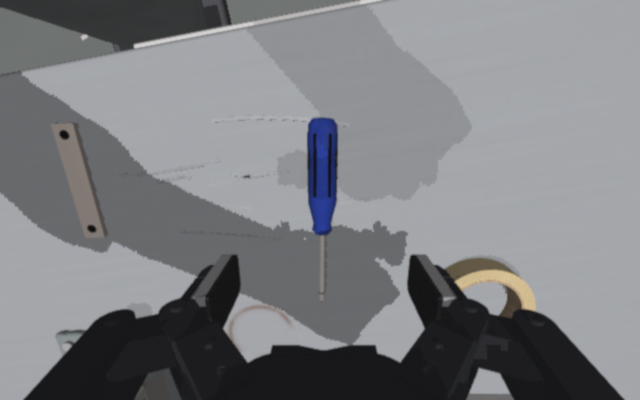

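The wrist picture shows the handle centred at (322,175), the blade running straight down to the tip at (321,298), and the open jaws square to it.

Call:
step_arm(series=[[[0,-0.04,0.8,0],[0,0,0.8,0],[0,0,0.8,0],[0,0,0.8,0],[0,0,0.5,0],[0,0,0.32,0],[0,0,0,0],[0,0,0,0],[0,0,0,0]]])

```text
clock: 2.23
position: [453.8, 406.7, 32.3]
tool_rot: [0.083, 0.997, 0.001, 0.001]
force: [0.6, -0.3, -0.2]
width: 85.4
finger_force: 0.0
```

Call:
step_arm(series=[[[0,0,0,0],[0,0,0,0],[0,0,0,0],[0,0,0,0],[0,0,0,0],[0,0,0,0],[0,0,0,0],[0,0,0,0],[0,0,0,0],[0,0,0,0]]], hand=0)

```text
clock: 3.07
position: [453.3, 405.9, 31.2]
tool_rot: [0.083, 0.997, 0.0, 0.0]
force: [0.6, -0.1, 5.8]
width: 21.7
finger_force: 59.8
```

Call:
step_arm(series=[[[0,0,-0.5,0],[0,0,-1,0],[0,0,-1,-0.58],[0,0,-1,0],[0,0,-1,0],[0,-0.8,0,0],[0,-0.9,0,0],[0,-0.9,0,0],[0,-0.9,0,0],[0,-0.9,0,0],[0,-0.9,0,0],[0,-0.9,0,0]]])

```text
clock: 4.07
position: [428.8, 219.7, 165.2]
tool_rot: [0.063, 0.998, -0.0, -0.0]
force: [-0.1, -0.6, -0.7]
width: 21.3
finger_force: 59.1
```

Call:
step_arm(series=[[[0,-0.9,0,0],[0,-0.9,0,0],[0,-0.69,0,0],[-0.4,0,0,0],[0,0,0,0],[0,0,0,0],[0,0,0,0]]])

```text
clock: 4.65
position: [431.9, 146.5, 165.5]
tool_rot: [0.062, 0.998, 0.0, -0.0]
force: [-0.0, 0.2, -0.5]
width: 22.0
finger_force: 59.1
```

```bash
cat > l.py <<'E'
from h import *
import sys
k=sys.argv[1]; out=[]
for n,(r0,r1,c0,c1) in dict(scene=(130,230,250,350),side=(120,240,220,360),wrist=(0,400,0,640)).items():
    im,d,m=grab(n); np.savez(f"/tmp/{n}{k}.npz",im=im,d=d,P=cloud(d,m))
    f=400/(r1-r0)*(.8 if n=="wrist" else 1)
    cv2.imwrite(f"/tmp/{n}{k}.png",im)
    out.append(cv2.resize(im[r0:r1,c0:c1],None,fx=f,fy=f,interpolation=cv2.INTER_CUBIC)); print(n,f,out[-1].shape)
cv2.imwrite(f"pics/s{k}.png",out[0]);
o=np.zeros((600,800,3),np.uint8); a=cv2.resize(out[0],(400,400)); b=cv2.resize(im,(400,250)); 
o[:400,:400]=a; bb=cv2.resize(out[1],(400,343)); o[:343,400:]=bb; o[350:,400:]=b; cv2.imwrite(f"pics/all{k}.png",o)
s=robot.state();print(s["clock"],s["position"].round(1),s["force"].round(1))
E
python3 l.py 1
```

```text
scene 4.0 (400, 400, 3)
side 3.3333333333333335 (400, 467, 3)
wrist 0.8 (320, 512, 3)
4.8 [431.7 146.4 165.5] [-0.5  0.6  0.4]
```

View pics/all1.png

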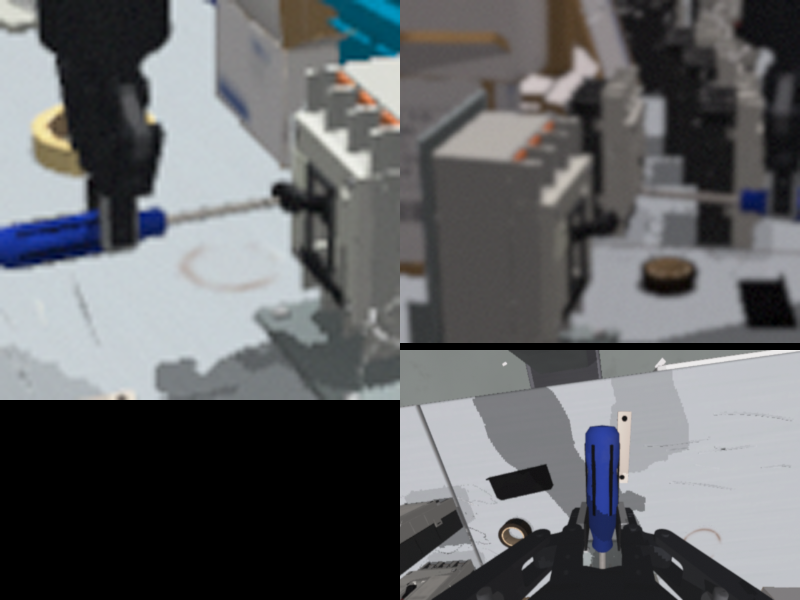

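```bash
cat > p.py <<'E'
from h import *
import sys
k=sys.argv[1]; hx,hy=559.0,231.3
ex=np.array([.992,-.1262,0]);ey=np.array([.1262,.992,0]);O=ex*(hx+41)+ey*hy
S=lambda x,y,z:O+ex*x+ey*y+np.array([0,0,z])
def proj(m,p):
    q=np.array(m["world_to_cam"])@np.r_[p,1]; return np.array([m["fx"]*q[0]/q[2]+m["cx"],m["fy"]*q[1]/q[2]+m["cy"]])
if __name__=="__main__":
    p=robot.state()["position"]; tip=p+110.7*ex+np.array([0,0,-18]); print("O",O.round(1),"tip",tip.round(1),"hole",S(-41,-32,148).round(1))
    out=[]
    for n,(r0,r1,c0,c1) in dict(scene=(150,200,290,356),side=(150,214,262,330)).items():
        m=robot.camera_model(n); im=np.load(f"/tmp/{n}{k}.npz")["im"]; f=6
        o=cv2.resize(im[r0:r1,c0:c1],None,fx=f,fy=f,interpolation=cv2.INTER_CUBIC)
        for q,col in((tip,(0,0,255)),(tip-70*ex,(0,0,255)),(S(-41,-32,148),(0,255,0)),(S(-41,-52,165),(255,0,255)),(S(-41,-52,59),(255,0,255)),(S(-41,52,165),(255,0,255)),(S(-45,-21,145),(255,255,0)),(S(-45,-21,79),(255,255,0)),(S(-45,21,145),(255,255,0))):
            a=proj(m,q); print(n,a.round(1)); a=((a+.5-[c0,r0])*f).astype(int); cv2.drawMarker(o,tuple(map(int,a)),col,cv2.MARKER_CROSS,9,1)
        out.append(o[:384,:400])
    h=max(o.shape[0] for o in out); out=[cv2.copyMakeBorder(o,0,h-o.shape[0],0,0,0) for o in out]
    cv2.imwrite(f"pics/p{k}.png",np.hstack(out))
E
python3 p.py 1
```

```text
O [624.4 153.7   0. ] tip [541.5 132.5 147.5] hole [579.7 127.2 148. ]
scene [321.7 179.8]
scene [294.9 184.5]
scene [336.  177.1]
scene [339.6 174.3]
scene [338.3 211.7]
scene [323.1 158.1]
scene [332.8 176.7]
scene [332.1 199.6]
scene [326.2 170. ]
side [302.6 186.9]
side [335.  189.7]
side [285.2 185.1]
side [287.5 174.7]
side [287.8 218.8]
side [274.1 191.3]
side [285.7 188.3]
side [285.9 216.5]
side [280.4 195.3]
```

View pics/p1.png

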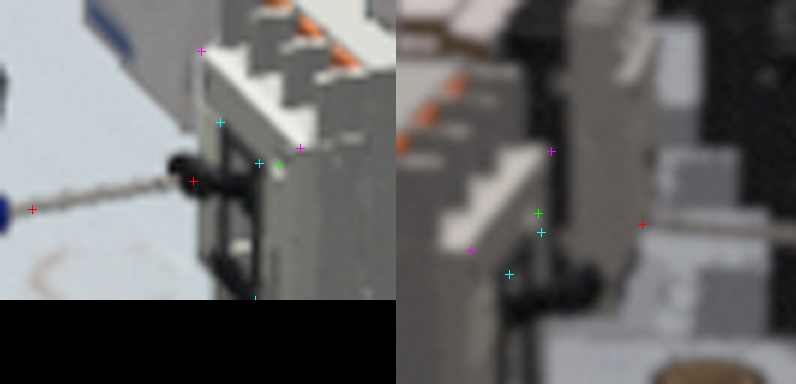

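The overlay shows the predicted tip (red, scene (193,181) / side (642,224)) lying on the real blade end, and the predicted hole mouth (green, (279,166)) within about a pixel of the spot seen at (278,171).

Call:
step_arm(series=[[[-0.5,0,0,0],[-0.5,0,0,0],[0,0,0,0],[0,0,0,0],[0,0,0,0]]])

```text
clock: 5.22
position: [460.8, 142.1, 165.3]
tool_rot: [0.063, 0.998, -0.0, -0.001]
force: [0.4, 0.3, -0.5]
width: 21.6
finger_force: 59.1
```

```bash
python3 l.py 2 | tail -1; sed -i 's/f=6/f=6/; s/MARKER_CROSS,9,1/MARKER_CROSS,5,1/' p.py; python3 p.py 2 | head -1
```

```text
5.3667 [461.  142.  165.6] [ 0.3 -0.2 -0.9]
O [624.4 153.7   0. ] tip [570.8 128.  147.6] hole [579.7 127.2 148. ]
```

View pics/p2.png

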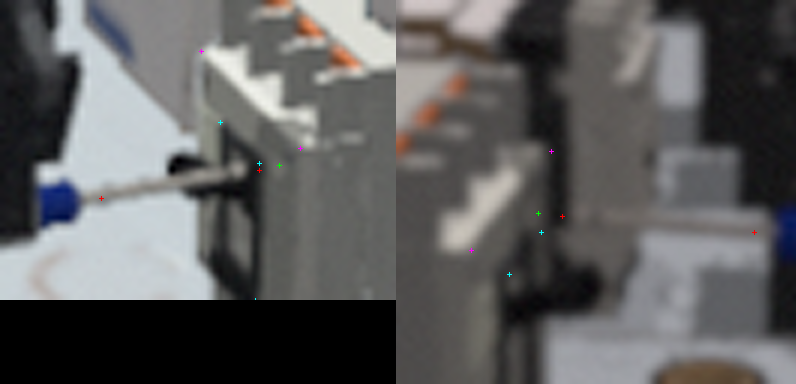

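The scene crop shows the blade pointing at the hole, its end about 10–15 mm short of the face; the side crop agrees. I'll push in slowly and watch the force.

Call:
step_arm(series=[[[-0.2,0,0,0],[-0.15,0,0,0],[-0.1,0,0,0],[0,0,0,0],[0,0,0,0]]])

```text
clock: 5.78
position: [475.4, 139.9, 165.6]
tool_rot: [0.063, 0.998, -0.0, -0.0]
force: [-0.4, 0.3, -0.9]
width: 21.8
finger_force: 59.1
```

Call:
step_arm(series=[[[-0.1,0,0,0],[-0.1,0,0,0],[0,0,0,0],[0,0,0,0]]])

```text
clock: 6.12
position: [481.3, 139.2, 165.7]
tool_rot: [0.063, 0.998, -0.0, 0.0]
force: [-0.5, -0.8, -1.4]
width: 21.3
finger_force: 59.1
```

Call:
step_arm(series=[[[-0.1,0,0,0],[0,0,0,0],[0,0,0,0]]])

```text
clock: 6.37
position: [484.3, 138.9, 165.7]
tool_rot: [0.063, 0.998, 0.0, 0.0]
force: [-0.2, 0.5, -0.3]
width: 21.5
finger_force: 59.1
```

Call:
step_arm(series=[[[-0.1,0,0,0],[0,0,0,0],[0,0,0,0]]])

```text
clock: 6.62
position: [487.4, 138.5, 165.7]
tool_rot: [0.063, 0.998, 0.0, 0.0]
force: [-0.5, -0.4, -0.9]
width: 21.6
finger_force: 59.1
```

Call:
step_arm(series=[[[-0.1,0,0,0],[0,0,0,0],[0,0,0,0],[0,0,0,0]]])

```text
clock: 6.95
position: [489.7, 138.2, 165.6]
tool_rot: [0.063, 0.998, -0.0, -0.0]
force: [-3.0, 0.8, 0.1]
width: 21.9
finger_force: 59.1
```

```bash
python3 l.py 3 | tail -1;  python3 p.py 3 | head -1
```

```text
7.1 [489.8 138.2 165.6] [-3.8  0.9 -1.2]
O [624.4 153.7   0. ] tip [599.6 124.2 147.6] hole [579.7 127.2 148. ]
```

View pics/p3.png

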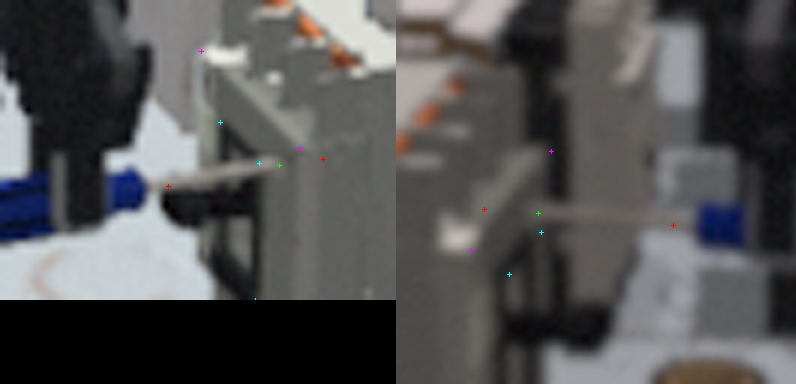

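The lever has dropped to the middle: its end is now at (185,207) in the scene crop (earlier (180,165)), and the blade sits in the hole. Retract and move over the lever.

Call:
step_arm(series=[[[0.3,0,0,0],[0.9,0,0,0],[0.93,0,0,0],[0,0.5,0,0],[0,0.57,0,0],[-0.5,0,0,0],[-0.5,0,0,0],[0,0,0.4,0],[0,0,0.4,0],[0,0,0,0],[0,0,0,0]]])

```text
clock: 8.02
position: [460.2, 174.1, 141.5]
tool_rot: [0.063, 0.998, -0.0, -0.0]
force: [0.1, -0.3, -1.3]
width: 21.6
finger_force: 59.1
```

Call:
step_arm(series=[[[0,0,0.1,0],[0,0,0.1,0],[0,0,0.1,0],[0,0,0,0],[0,0,0,0]]])

```text
clock: 8.43
position: [460.7, 174.5, 132.9]
tool_rot: [0.063, 0.998, 0.0, 0.0]
force: [-0.4, 0.7, 1.3]
width: 21.9
finger_force: 59.3
```

Call:
step_arm(series=[[[0,0,0.1,0],[0,0,0.1,0],[0,0,0.1,0],[0,0,0,0],[0,0,0,0]]])

```text
clock: 8.85
position: [461.3, 174.4, 123.8]
tool_rot: [0.063, 0.998, 0.0, 0.001]
force: [0.9, -0.2, 3.0]
width: 22.2
finger_force: 59.6
```

Call:
step_arm(series=[[[0,0,0.1,0],[0,0,0.1,0],[0,0,0,0],[0,0,0,0]]])

```text
clock: 9.18
position: [461.3, 174.3, 117.9]
tool_rot: [0.063, 0.998, 0.0, 0.001]
force: [1.5, 0.3, 4.5]
width: 22.1
finger_force: 59.9
```

```bash
python3 l.py 4 | tail -1;  python3 p.py 4 | head -1
```

```text
9.3333 [461.2 174.3 117.9] [2.1 0.1 4.9]
O [624.4 153.7   0. ] tip [571.  160.4  99.9] hole [579.7 127.2 148. ]
```

View pics/p4.png

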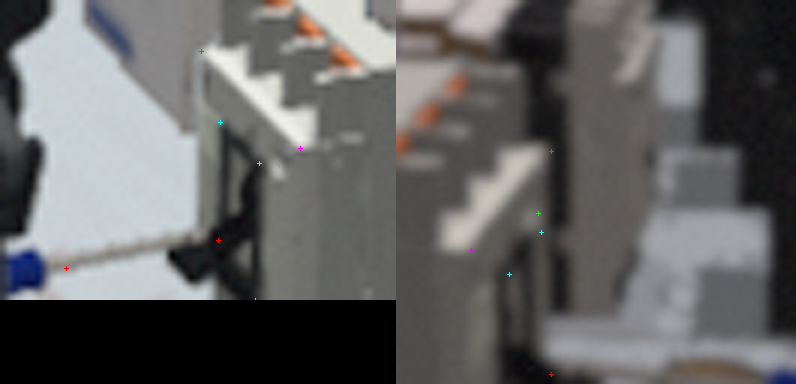

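Run:
```python
from p import *
m=robot.camera_model("scene")
for q in(.36,.7,.77,.86):
    e=S(-19-57*np.cos(.42-q),0,112+57*np.sin(.42-q)); print(q,((proj(m,e)+.5-[290,150])*6).round(0))
```

```text
Traceback (most recent call last):
  File "p.py", line 3, in <module>
    k=sys.argv[1]; hx,hy=559.0,231.3
      ~~~~~~~~^^^
IndexError: list index out of range
```

Call:
step_arm(series=[[[0,0,0.1,0],[0,0,0.07,0],[0,0,0,0],[0,0,0,0]]])

```text
clock: 9.67
position: [460.6, 174.3, 112.6]
tool_rot: [0.063, 0.998, 0.0, 0.0]
force: [0.6, -0.3, 5.8]
width: 22.1
finger_force: 60.1
```

```bash
python3 l.py 5 | tail -1;  python3 p.py 5 | head -1; python3 - x <<'E'
from p import *
m=robot.camera_model("scene")
for q in(.36,.7,.77,.86):
    e=S(-19-57*np.cos(.42-q),0,112+57*np.sin(.42-q)); print(q,((proj(m,e)+.5-[290,150])*6).round(0))
# dark lever blob in the two crops
for k in (3,4,5):
    im=np.load(f"/tmp/scene{k}.npz")["im"]; g=im.max(2); 
    v,u=np.nonzero(g[150:205,316:330]<55); print(k,len(u),"leftmost cols:",[(int(c)+316,v[u==c].mean().round(1)+150,int((u==c).sum())) for c in range(0,9) if (u==c).any()])
E
```

```text
9.8167 [460.6 174.4 112.7] [ 2.3 -0.1  5.1]
O [624.4 153.7   0. ] tip [570.4 160.4  94.7] hole [579.7 127.2 148. ]
0.36 [172. 217.]
0.7 [176. 255.]
0.77 [179. 263.]
0.86 [183. 272.]
3 112 leftmost cols: [(317, np.float64(183.0), 3), (318, np.float64(183.5), 4), (319, np.float64(184.0), 5), (320, np.float64(184.0), 5), (321, np.float64(184.5), 6), (322, np.float64(184.5), 6), (323, np.float64(184.5), 6), (324, np.float64(184.0), 5)]
4 103 leftmost cols: [(318, np.float64(192.0), 1), (319, np.float64(192.5), 2), (320, np.float64(192.5), 4), (321, np.float64(193.5), 6), (322, np.float64(193.5), 6), (323, np.float64(193.0), 5), (324, np.float64(192.5), 6)]
5 103 leftmost cols: [(318, np.float64(192.0), 1), (319, np.float64(192.5), 2), (320, np.float64(193.5), 4), (321, np.float64(193.5), 6), (322, np.float64(193.5), 6), (323, np.float64(193.0), 5), (324, np.float64(192.5), 6)]
```

The lever sits at its lower stop (unmoved in the last 5 mm of push). Now retract, and check that it stays down.

Call:
step_arm(series=[[[0,0,-0.3,0],[0,0,-0.3,0],[0.5,0,0,0],[0.7,0,0,0],[0,0,0.6,0],[0,0,0.6,0],[0,0,0.6,0],[0,0,0,0],[0,0,0,0]]])

```text
clock: 10.57
position: [423.6, 178.4, 76.3]
tool_rot: [0.063, 0.998, -0.001, -0.001]
force: [-0.0, 0.4, -0.5]
width: 21.8
finger_force: 59.2
```

```bash
python3 l.py 6 | tail -1;  sed -i 's/scene=(150,200,290,356),side=(150,214,262,330)/scene=(150,214,270,336),side=(180,244,262,328)/' p.py; python3 p.py 6 | head -1
```

```text
10.7167 [425.2 179.   77.6] [1.  0.2 0. ]
O [624.4 153.7   0. ] tip [535.  165.   59.6] hole [579.7 127.2 148. ]
```

View pics/p6.png

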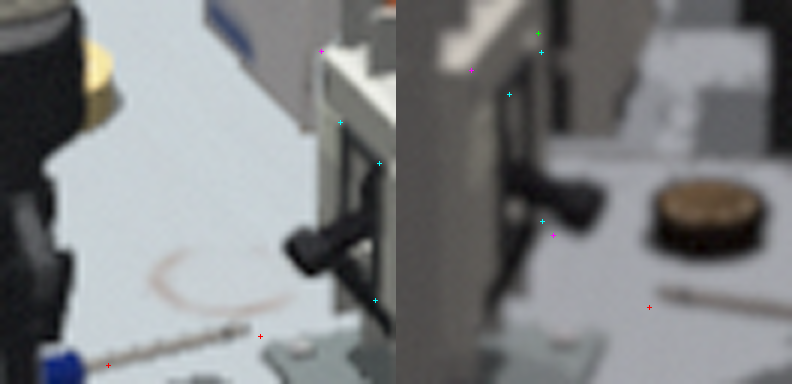

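The lever stayed down, with its end at (305,255) in the scene crop, so the breaker is reset. The blade tip is at (245,328) below it, pitched slightly upward.

Call:
step_arm(series=[[[-0.6,0,0,0],[-0.63,0,0,0],[0,0,0,0],[0,0,-0.4,0],[0,0,-0.4,0],[0,0,-0.3,0],[0,0,-0.3,0],[0,0,-0.1,0],[0,0,0,0],[0,0,0,0]]])

```text
clock: 11.55
position: [461.5, 174.3, 121.8]
tool_rot: [0.063, 0.998, 0.0, 0.0]
force: [-0.6, 0.1, -1.5]
width: 22.1
finger_force: 59.2
```

Call:
step_arm(series=[[[0,0,-0.2,0],[0,0,-0.2,0],[0,0,0,0],[0,0,0,0]]])

```text
clock: 11.88
position: [461.3, 174.2, 133.7]
tool_rot: [0.063, 0.998, 0.0, -0.0]
force: [-0.5, 0.0, -1.4]
width: 22.0
finger_force: 59.1
```

Call:
step_arm(series=[[[0,0,-0.1,0],[0,0,0,0],[0,0,0,0]]])

```text
clock: 12.13
position: [460.9, 174.0, 136.0]
tool_rot: [0.063, 0.998, -0.0, -0.001]
force: [1.8, 0.7, -6.1]
width: 21.6
finger_force: 59.1
```

Call:
step_arm(series=[[[0,0,-0.05,0],[0,0,0,0],[0,0,0.4,0],[0,0,0.3,0],[0.6,0,0,0],[0.8,0,0,0],[0.8,0,0,0],[0,0,0,0],[0,0,0,0]]])

```text
clock: 12.88
position: [395.7, 183.0, 117.5]
tool_rot: [0.062, 0.998, 0.0, 0.001]
force: [0.2, -0.0, -1.3]
width: 21.4
finger_force: 60.0
```

```bash
python3 l.py 7 | tail -1; python3 - x <<'E'
from p import *
m=robot.camera_model("scene")
for q in(0,.1,.36,.86):
    e=S(-19-57*np.cos(.42-q),0,112+57*np.sin(.42-q)); print(q,proj(m,e).round(1))
def lev(k):
    im=np.load(f"/tmp/scene{k}.npz")["im"]; g=im.max(2); v,u=np.nonzero(g[150:205,316:330]<55)
    print(k,[(int(c)+316,float(v[u==c].mean().round(1)+150),int((u==c).sum())) for c in range(2,9) if (u==c).any()])
lev(7)
for k in (0,7):
    im=np.load(f"/tmp/scene{k}.npz")["im"]; g=im.max(2); print((g[172:190,316:328]<55).astype(int).sum(1))
# blade tip: side view
im=np.load("/tmp/side7.npz")["im"]; o=[cv2.resize(np.load(f"/tmp/{n}7.npz")["im"][a:b,c:d],None,fx=4,fy=4,interpolation=2) for n,a,b,c,d in(("scene",140,230,240,340),("side",160,250,270,370))]
cv2.imwrite("pics/q7.png",np.hstack(o))
E
```

```text
13.0333 [397.5 182.7 117.5] [ 0.1 -0.2 -0.8]
0 [320.  178.4]
0.1 [319.2 180.4]
0.36 [318.1 185.6]
0.86 [319.9 194.8]
7 [(319, 177.5, 4), (320, 178.0, 5), (321, 178.5, 6), (322, 179.0, 5), (323, 180.0, 5), (324, 180.0, 5)]
[1 1 1 1 3 6 7 9 8 7 5 1 1 1 1 1 1 1]
[1 1 1 1 4 5 9 9 8 7 3 1 1 1 1 1 1 1]
```

View pics/q7.png

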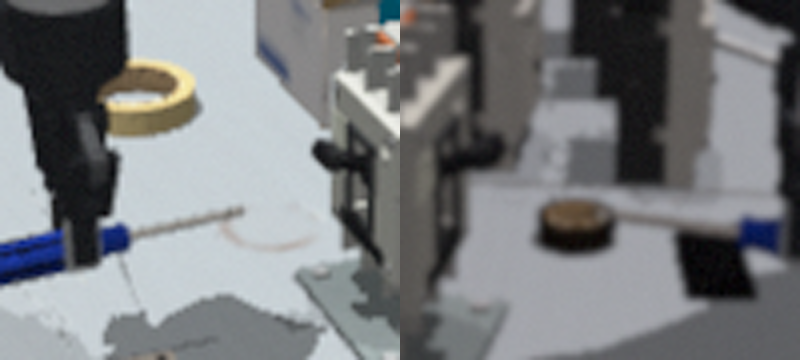

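The lever is fully up again at crop (330,152), matching the start picture, and the blade is clear of it. Carry the screwdriver back to its spot.

Call:
step_arm(series=[[[-0.11,0.8,0,0],[-0.11,0.98,0,0],[-0.11,0.98,0,0],[-0.11,0.98,0,0],[-0.11,0.98,0,0],[-0.11,0.98,0,0],[-0.11,0.98,0,0],[-0.11,0.94,0,0],[0,0,0.8,0],[0,0,0.8,0],[0,0,0.6,0],[0,0,0.3,0]]])

```text
clock: 14.03
position: [450.9, 404.9, 39.3]
tool_rot: [0.063, 0.998, -0.001, -0.001]
force: [-0.2, -0.8, -0.6]
width: 21.6
finger_force: 60.0
```

Call:
step_arm(series=[[[0,0,0,0],[0,0,0.1,0],[0,0,0,0],[0,0,0,0]]])

```text
clock: 14.37
position: [451.8, 406.4, 40.3]
tool_rot: [0.063, 0.998, 0.001, 0.001]
force: [0.2, 0.3, -1.0]
width: 21.7
finger_force: 60.0
```

Call:
step_arm(series=[[[0,0,0.1,0],[0,0,0.07,0],[0,0,0,0],[0,0,0,0]]])

```text
clock: 14.7
position: [451.0, 406.0, 34.2]
tool_rot: [0.063, 0.998, 0.0, 0.0]
force: [-0.3, 0.1, -1.0]
width: 21.7
finger_force: 60.0
```

Call:
step_arm(series=[[[0,0,0.07,0],[0,0,0,0],[0,0,0,0]]])

```text
clock: 14.95
position: [451.3, 406.0, 32.8]
tool_rot: [0.063, 0.998, 0.0, 0.0]
force: [-0.5, -1.5, 6.6]
width: 21.4
finger_force: 61.1
```

Call:
step_arm(series=[[[0,0,0,0],[0,0,0,0],[0,0,0,0],[0,0,0,0],[0,0,0,0],[0,0,0,0],[0,0,-0.3,0],[0,0,-0.8,0],[0,0,-0.8,0],[0,0,-0.8,0],[0,0,-0.8,0],[0,0,-0.5,0]]], hand=1)

```text
clock: 15.95
position: [451.7, 406.6, 155.3]
tool_rot: [0.063, 0.998, 0.001, 0.001]
force: [0.5, 0.1, 0.1]
width: 85.2
finger_force: 0.0
```

```bash
python3 - x <<'E'
from p import *
s=robot.state(); print(s["clock"],s["position"].round(1),s["width"])
im,d,m=grab("side");cv2.imwrite("pics/side8.png",im);P=cloud(d,m);b=P[295:345,265:395].reshape(-1,3);b=b[(b[:,2]>8)&(b[:,2]<60)]
for x in range(370,580,20):
    q=b[(b[:,0]>=x)&(b[:,0]<x+20)]
    if len(q): print(x,len(q),q[:,1].mean().round(),np.percentile(q[:,2],[50,95]).round())
im,d,m=grab("scene");g=im.max(2); print((g[172:190,316:328]<55).astype(int).sum(1))
im,d,m=grab("wrist");cv2.imwrite("pics/end.png",im)
E
```

```text
15.95 [451.7 406.6 155.3] 85.16101875311762
370 86 420.0 [22. 27.]
390 206 419.0 [22. 27.]
410 192 416.0 [23. 27.]
430 204 415.0 [23. 28.]
450 177 411.0 [22. 27.]
470 106 407.0 [19. 23.]
490 46 401.0 [16. 18.]
510 45 399.0 [16. 18.]
530 41 396.0 [16. 18.]
550 21 394.0 [15. 17.]
[1 1 1 1 4 5 9 9 8 7 3 1 1 0 0 1 1 0]
```

View pics/end.png

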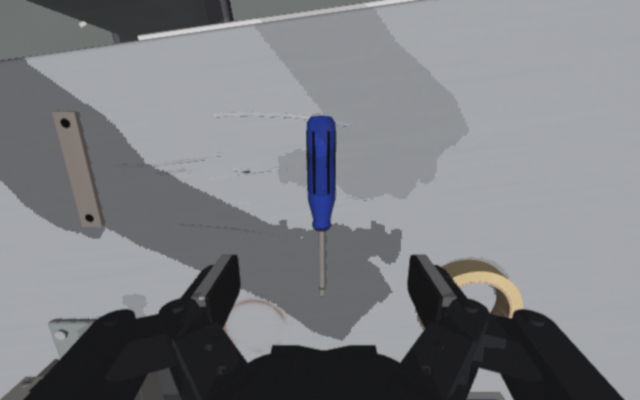

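The picture shows the screwdriver lying flat (handle at (321,170), tip at (322,294)), the link undisturbed at (78,170), and the jaws clear. The lever reads fully up in the scene image.

```bash
python3 -c "
from rig import robot
print(robot.job_done())"
```

```text
the job is handed in; nothing more can be done
None
```

I trip-tested the breaker, reset it and put the lever fully up, then laid the screwdriver flat on the bench and handed the job in after about 16 s; no verdict came back.

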